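# Gauge the helix spacer sleeves and scrap the misfit

## Robot

A 6-joint arm with a two-finger parallel gripper is mounted at the origin on a cart in front of the work surface, level with it; the furniture and walls round the work are solid. World frame = base frame: x ahead of the robot, y to its left, z up, the work surface at z = 0. Lengths are in m, angles in rad, forces in N, time in s.
With the tool pointing down it reaches from about 0.25 to 0.725 m from the base axis. Payload 4 kg.
Tool frame: the origin (TCP) lies at the very end of the fingers, on their centre line; the grasp point (between the pads) lies 19 mm behind it; z points along the fingers, y is the line along which they close (so a half turn about z gives the same grasp; the last joint's range is limited). The gripper opens to 85 mm and grips with 20 to 120 N. Pads are 22 mm wide; open, the fingers measure 114 mm over their backs; the gripper's body (76 mm by 85 mm) begins 54 mm behind the grasp point. The pads swing forward as they close: fully open they stand 13 mm farther back than shut.
Start: joints at [-1.26, 0.241, 0.005, 1.335, 0, 1.571], TCP at [0.153, -0.476, 0.231] pointing down, gripper open.
Joint ranges: [-2.72, 2.72], [-1.05, 1.87], [-1.09, 1.28], [-1.99, 2.15], [-1.42, 1.44], [-3.14, 3.14]. Speed limits (rad/s): [2.79, 2.79, 3.14, 3.14, 3.14, 3.14].

## Interface

Orientations are given as a unit quaternion [x, y, z, w].
In Python, from workcell import bot, vision, workorder gives the robot as it stands.
- The arm moves only by the shell command python3 -m creep 'ROWS' [OPENING]. ROWS is JSON, a list of rows, each a list of 2 entries, a list of its own where there are three numbers: the shift along the tool's x, y, z in mm, then the turn, a rotation vector about the tool's x, y, z in rad. In form: [[[dx, dy, dz], [wx, wy, wz]], ...]. A call has 1 to 12 rows; each row shifts and turns the commanded pose from where the row before left it, along the tool's axes as they then stand; what a row does not reach is not made up. A row lasts 1/8 s, in which the tool goes at most 62.5 mm and 10.7 degrees, less where a joint would pass 70% of its speed; a pose out of reach is approached as far as the arm can. A call is refused whole if a number of a shift passes 62.5 or a number of a turn 0.188, either way. A call with a gripper value outside its range is refused whole. OPENING is the finger opening in mm, from 0 to 85.4, set as the call begins (- or left out, the last holds). The fingers move at their own pace and stop on an object; the grip force is fixed at half the most. Time passes only in rows, so rows that do not move let the fingers close. It gives the time, the measured TCP pose, the force, the opening and the grip force at its end, in the units of the state.
- bot.get_obs(): the state, without advancing time (a new reading comes with each control period).
- vision.camera(name): name is "scene" or "top"; returns a dict with "image" (400x640x3 uint8, blue, green, red), "z_map" (400x640 float32, m along the optical axis (not along the pixel's ray), 0 where there is no reading), "K" (3x3 intrinsics, pixels), "k1" (the pictures are not rectified: a ray, as slopes to the right and down, at radius r is drawn at 1 + k1 r^2 times it, then the intrinsics apply), "rvec" (rotation vector, rad) and "tvec" (3), from world to camera coordinates, as OpenCV has them. Camera axes: x right, y down, z forward; pixel columns grow to the right and rows downward; lengths in m; the calibration is good to about 2 mm. A picture is of the moment at which its call begins.
- workorder.job_done(): hands the job in; it is judged then, once.
Trained networks look in a picture, given as the dict that the camera call returned (one of the last four; its "shot" number tells which), for a name from the list of things; names that differ only in an ending like _2 or _b are one class to them, and where a whole thing is asked for, a point or a joint stands for the part that bears it (a point fixed in the world has none). Each returns a list of dicts, best first, with "score" (0 to 1); they miss things now and then, are a little off and sometimes report something else, mostly with a low value. They report only what shows in the picture. A call takes as long as a camera call.
- vision.spot_in(picture, query): "position" ([column, row] in pixels, amid what is visible of it).
- vision.place_of(picture, query): "position" ([column, row] in pixels: a listed point, or the origin of a listed thing).
The state is a dict: "clock": time; "joint_pos": joint angles; "joint_vel": joint speeds; "tau": joint torques, N m; "eef_pos": TCP position; "tool_rot": TCP orientation; "ft_force": force on the tool from outside, world axes, zero at the start; "ft_torque": the same for the moment, N m; "grip_width": finger opening in m; "grasp_force": force on a finger pad.
Only numpy, scipy, OpenCV 4.12 (cv2) and the standard library are available. Lean on these libraries where they do the work, as an engineer would, in place of code of your own. Each camera call takes 0.05 s, during which the arm holds its last target. There are 200 camera calls.

## Task

Check the three brass spacer sleeves on the pin gauge before they go onto the helix rods: slide each one along its cradle onto its pin as far as it will go, without forcing it. Leave every sleeve that goes fully home against the upright plate on its pin, and draw any sleeve that stops short back off its pin and put it in the red reject bin. Leave the tape measure, the threaded rod, the pliers, the pencil and the locomotive where they lie.

Things in the scene. Friction and masses are not known exactly. Their poses are not given: they have to be found in the camera images.
- gauge: pin gauge fixed to the bench: base 150 x 184 x 10 mm (origin: centre of its underside; x along the pins to the plate, z up); a blue upright plate with its near face at x = +55 mm, top 46 mm high; from it three level 8 mm pins, 30 mm long, taper-tipped, point to -x at y = +58, 0, -58 mm. Before each pin a cradle of two 6 mm rods, 18 mm apart, tops 21 mm high, from x = -71 mm to the plate.
- home_1 (a point): centre of a sleeve that is fully home on the left (+y) pin, its far end flat against the blue plate; on the pin's axis, 31 mm above the bench. The pin's tip is 10 mm nearer (gauge -x).
- home_2 (a point): centre of a sleeve that is fully home on the middle pin, its far end flat against the blue plate; on the pin's axis, 31 mm above the bench. The pin's tip is 10 mm nearer (gauge -x).
- home_3 (a point): centre of a sleeve that is fully home on the right (-y) pin, its far end flat against the blue plate; on the pin's axis, 31 mm above the bench. The pin's tip is 10 mm nearer (gauge -x).
- sleeve_a: brass spacer sleeve, a tube 26 mm outside, 40 mm long, about 0.15 kg, lying on the two cradle rods before one pin (which sleeve is where varies). Bore 10 mm; all look alike from outside, but one may be undersize inside, so that its pin enters 12 mm and stops dead (18 mm short of home). Origin: centre of the tube; x along its axis.
- sleeve_b: brass spacer sleeve, a tube 26 mm outside, 40 mm long, about 0.15 kg, lying on the two cradle rods before one pin (which sleeve is where varies). Bore 10 mm; all look alike from outside, but one may be undersize inside, so that its pin enters 12 mm and stops dead (18 mm short of home). Origin: centre of the tube; x along its axis.
- sleeve_c: brass spacer sleeve, a tube 26 mm outside, 40 mm long, about 0.15 kg, lying on the two cradle rods before one pin (which sleeve is where varies). Bore 10 mm; all look alike from outside, but one may be undersize inside, so that its pin enters 12 mm and stops dead (18 mm short of home). Origin: centre of the tube; x along its axis.
- reject_bin: loose red plastic reject bin, open on top, 100 (x) x 130 (y) x 35 mm, walls and floor 3 mm, to the left or right of the gauge. Origin: centre of its underside.
- tape_measure: yellow pocket tape measure, 36 x 72 x 58 mm, standing on the other side of the gauge from the bin; origin at the centre of its underside. Leave alone.
- threaded_rod_piece: piece of M8 threaded rod, 130 mm long, lying on the bench; origin under its middle, y along it. Leave alone.
- pliers: red-handled pliers, 147 mm long, 10 mm high, lying flat near the front edge of the bench; origin under their middle, y along them. Leave alone.
- pencil: yellow pencil, 185 mm long, lying near the front edge of the bench; origin under its middle, y along it. Leave alone.
- loco_bench: red model locomotive, 179 mm long, 45 mm high, standing right of the gauge; origin under its middle, y along it. Leave alone.

How it is judged:
On the way, in this order (a step that is already met when the one before it is completed fails the run):
1. the undersize sleeve has been slid onto a pin as far as it will go (pin at least 8.5 mm in its bore) ((distance between sleeve_b and home_1 below 0.0215 m or distance between sleeve_b and home_2 below 0.0215 m or distance between sleeve_b and home_3 below 0.0215 m) and angle between the x axis of sleeve_b and the x axis of gauge, either way round below 0.08 rad and linear speed of sleeve_b below 0.02 m/s), for 0.1 s.
2. the undersize sleeve is in the reject bin (x of sleeve_b in the frame of reject_bin between -0.045 and 0.045 m and y of sleeve_b in the frame of reject_bin between -0.06 and 0.06 m and z of sleeve_b in the frame of reject_bin between 0.008 and 0.03 m), for 0.2 s.
At the end, for the whole second after the job is handed in: The two sleeves that fit are fully home on their pins (centre within 4 mm of the home point, axis within 0.08 rad of the pin's), the undersize one lies inside the reject bin, all are released, and nothing moves any more (the sleeve in the bin may still rock slower than 0.06 m/s) (all of step 2 and (distance between sleeve_a and home_1 below 0.004 m or distance between sleeve_a and home_2 below 0.004 m or distance between sleeve_a and home_3 below 0.004 m) and angle between the x axis of each of sleeve_a, sleeve_c and the x axis of gauge, either way round below 0.08 rad and (distance between sleeve_c and home_1 below 0.004 m or distance between sleeve_c and home_2 below 0.004 m or distance between sleeve_c and home_3 below 0.004 m) and linear speed of each of sleeve_a, sleeve_c below 0.01 m/s and linear speed of sleeve_b below 0.06 m/s); the robot touches nothing.
It fails at once if a sleeve is forced against the gauge with more than 40 N (contact force between any of sleeve_a, sleeve_b, sleeve_c and gauge above 40 N).
It fails at once if the tape measure, threaded rod, pliers, pencil or locomotive is moved more than 30 mm (distance of any of tape_measure, threaded_rod_piece, pliers, pencil, loco_bench from where it was at the start of the episode above 0.03 m).
It also fails if it takes over 64 s, if anything falls off the work surface, if the arm or the gripper's body presses on something with over 40 N, if the wrist force passes 120 N, or if a joint passes its speed limit or range.

## Working session

There is one attempt and no reset: what is moved stays moved. The work goes in short steps, Python scripts to look and compute and a shell command to move; the robot and the scene stay as the last step left them, time stands still between calls to the robot, and variables do not carry over. Pictures are saved under pics/ and viewed, at most 10 in all, crops included, and the job is handed in when it is done.

```bash
mkdir -p pics
cat > h.py <<'E'
import numpy as np, cv2
from workcell import bot, vision, workorder
from scipy.spatial.transform import Rotation as R
def ray(p,uv):
    K=p["K"];x=(uv[0]-K[0,2])/K[0,0];y=(uv[1]-K[1,2])/K[1,1]
    d=np.hypot(x,y);r=d
    for _ in range(20): r=d/(1+p["k1"]*r*r)
    s=r/d if d>0 else 1
    return np.array([x*s,y*s,1])
def w(p,uv,z=None):
    p={**p,"K":np.array(p["K"])}
    Rm=cv2.Rodrigues(np.array(p["rvec"],float))[0];t=np.array(p["tvec"],float).ravel()
    c=-Rm.T@t;d=Rm.T@ray(p,uv)
    if z is None:
        return c+d*p["z_map"][int(round(uv[1])),int(round(uv[0]))]
    return c+d*(z-c[2])/d[2]
E
python3 - <<'E'
from h import *
for n in("top","scene"):
    p=vision.camera(n);cv2.imwrite(f"pics/{n}0.png",p["image"])
    for q,z in(("gauge",0),("home_1",.031),("home_2",.031),("home_3",.031),("sleeve_a",.031),("reject_bin",0),("tape_measure",0),("loco_bench",0)):
        for o in vision.place_of(p,q)[:4]: print(n,q,round(o["score"],2),np.round(o["position"],1),np.round(w(p,o["position"],z),4))
o=bot.get_obs();print(o["eef_pos"],R.from_quat(o["tool_rot"]).as_matrix().round(3),o["clock"])
E
```

```text
top home_1 0.86 [315.6 176. ] [ 0.6061 -0.0109  0.031 ]
top home_1 0.68 [292. 178.] [0.6005 0.0495 0.031 ]
top home_1 0.66 [338.9 182.6] [ 0.5895 -0.0707  0.031 ]
top home_2 0.86 [315.6 176. ] [ 0.6061 -0.0109  0.031 ]
top home_2 0.68 [292. 178.] [0.6005 0.0495 0.031 ]
top home_2 0.66 [338.9 182.6] [ 0.5895 -0.0707  0.031 ]
top home_3 0.86 [315.6 176. ] [ 0.6061 -0.0109  0.031 ]
top home_3 0.68 [292. 178.] [0.6005 0.0495 0.031 ]
top home_3 0.66 [338.9 182.6] [ 0.5895 -0.0707  0.031 ]
top sleeve_a 0.69 [289.7 194.4] [0.5584 0.055  0.031 ]
top sleeve_a 0.69 [336.6 200.5] [ 0.5435 -0.0648  0.031 ]
top sleeve_a 0.56 [310.  198.6] [0.5479 0.0031 0.031 ]
top reject_bin 0.69 [407.6 221.4] [ 0.4914 -0.2547  0.    ]
top tape_measure 0.94 [210.7 206.1] [0.529  0.2638 0.    ]
top loco_bench 0.97 [420.8 152.8] [ 0.675  -0.2926  0.    ]
top loco_bench 0.2 [291.7 190.5] [0.5713 0.0515 0.    ]
scene gauge 0.59 [287.4 192.7] [ 0.6168 -0.0364  0.    ]
scene gauge 0.57 [297.5 205.6] [ 0.569  -0.0104  0.    ]
scene home_1 0.91 [297.7 183.7] [ 0.5942 -0.0556  0.031 ]
scene home_1 0.62 [288.8 191.5] [ 0.
[... 253 characters left out ...]
 home_3 0.91 [297.7 183.7] [ 0.5942 -0.0556  0.031 ]
scene home_3 0.62 [288.8 191.5] [ 0.6006 -0.0195  0.031 ]
scene home_3 0.57 [271.7 204.8] [0.6154 0.0416 0.031 ]
scene sleeve_a 0.74 [285.  218.3] [0.5621 0.0622 0.031 ]
scene sleeve_a 0.64 [302.4 203.2] [ 0.5486 -0.0024  0.031 ]
scene sleeve_a 0.55 [314.3 188.3] [ 0.5467 -0.0633  0.031 ]
scene reject_bin 0.8 [360.5 159.9] [ 0.4942 -0.2556  0.    ]
scene reject_bin 0.37 [251.3 294.7] [0.5279 0.2658 0.    ]
scene tape_measure 0.79 [253.7 293.4] [0.525  0.2605 0.    ]
scene loco_bench 0.85 [313.4 130. ] [ 0.6834 -0.3052  0.    ]
[ 0.15289423 -0.47606067  0.23134102] [[ 0.952  0.306 -0.   ]
 [ 0.306 -0.952 -0.   ]
 [-0.     0.    -1.   ]] 0.9
```

View pics/top0.png

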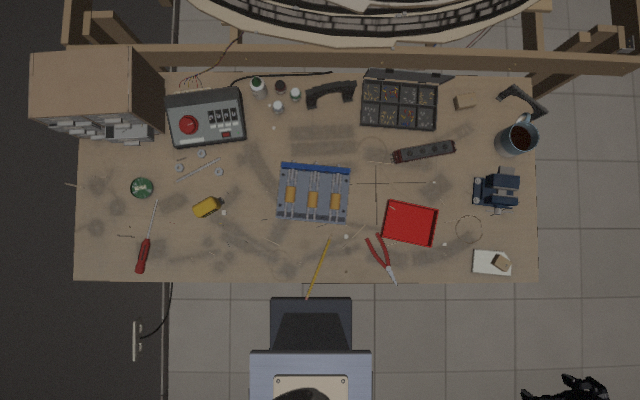

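View pics/scene0.png

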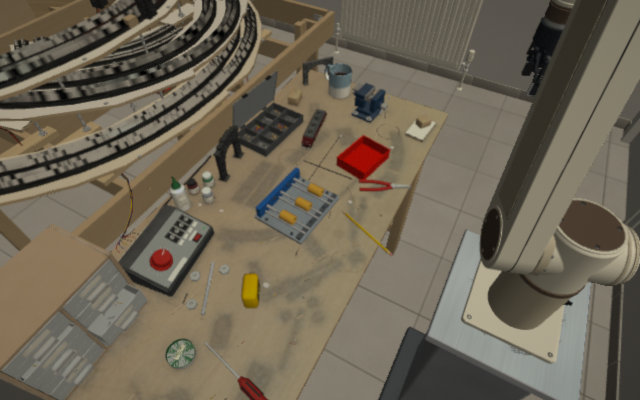

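The top view shows the gauge at (277–350, 163–222), with its sleeves at about (291,194), (314,199) and (336,200). The bin is at (410,223), the tape at (206,207), the loco at (424,151) and the pliers at (382,260). Next I'll get the gauge yaw from colour.

Run:
```python
from h import *
p=vision.camera("top");im=p["image"]
h=cv2.cvtColor(im,cv2.COLOR_BGR2HSV)
roi=np.zeros(h.shape[:2],np.uint8);roi[155:230,270:358]=255
def blobs(m,z,mn):
    n,l,s,c=cv2.connectedComponentsWithStats(m)
    for i in range(1,n):
        if s[i,4]<mn: continue
        yx=np.argwhere(l==i); P=np.array([w(p,(b,a),z)[:2] for a,b in yx])
        r=cv2.minAreaRect(P.astype(np.float32)*1000); u=np.linalg.svd(P-P.mean(0),full_matrices=False)[2][0]
        print(s[i],P.mean(0).round(4),"rect",np.round(r[0],1),np.round(r[1],1),round(r[2],1),"axis",round(np.degrees(np.arctan(u[1]/u[0])),1), "depthz",np.median([w(p,(b,a))[2] for a,b in yx]).round(4))
print("blue");blobs(cv2.inRange(h,(100,150,60),(125,255,255))&roi,.046,20)
print("brass");blobs(cv2.inRange(h,(8,110,90),(28,255,255))&roi,.040,15)
roi[:]=0;roi[190:255,370:450]=255
print("red");blobs((cv2.inRange(h,(0,150,60),(8,255,255))|cv2.inRange(h,(172,150,60),(180,255,255)))&roi,.01,100)
cv2.imwrite("pics/z.png",cv2.resize(im[155:230,270:358],None,fx=8,fy=8,interpolation=cv2.INTER_CUBIC))
```

```text
blue
[282 163  68  10 219] [ 0.6254 -0.0094] rect [625.5 -10.3] [170.2  10.6] 85.2 axis 84.8 depthz 0.0448
brass
[285 186  11  17 140] [0.5591 0.0541] rect [558.9  54. ] [22.7 39.9] 84.8 axis -3.8 depthz 0.0416
[308 192  10  16 137] [ 0.5457 -0.0028] rect [545.6  -2.5] [22.4 38.6] 84.6 axis -4.7 depthz 0.0414
[330 193  10  17 138] [ 0.5415 -0.0597] rect [541.7 -60. ] [22.7 39.6] 84.4 axis -5.5 depthz 0.0415
red
[ 382  199   57   49 1889] [ 0.4877 -0.2561] rect [ 487.8 -257.1] [136.  102.5] 77.8 axis 78.4 depthz 0.0027
```

View pics/z.png

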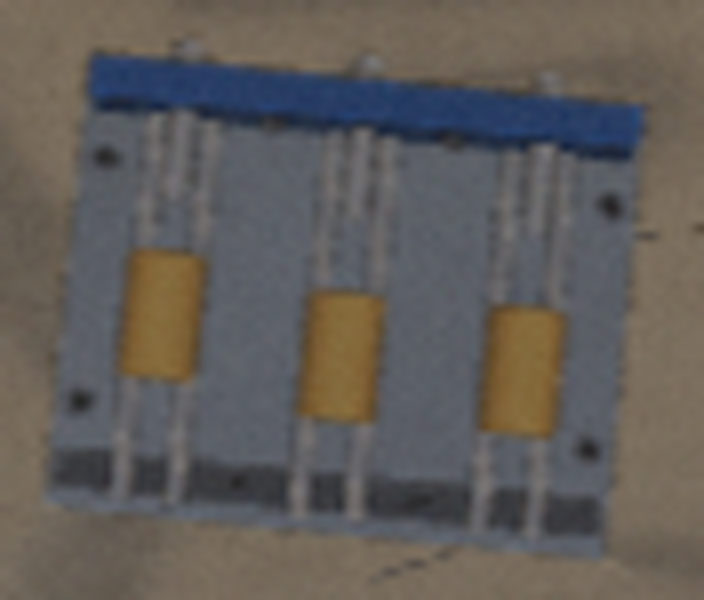

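The close crop shows the gauge turned about -5.2°, with all three sleeves on their cradles 47–55 mm short of home. I'll push each one from behind with closed fingers, starting with the right one.

```bash
cat > s.py <<'E'
from h import *
th=-.0907;u=np.array([np.cos(th),np.sin(th)]);v=np.array([-u[1],u[0]])
o=bot.get_obs();e=np.array(o["eef_pos"]);M=R.from_quat(o["tool_rot"]).as_matrix()
f=np.array(o["ft_force"])
print("t %.2f s %.1f t %.1f z %.1f mm yaw err %.3f tilt %s | F u %.1f v %.1f z %.1f | w %.1f g %.1f"%(o["clock"],1e3*e[:2]@u,1e3*e[:2]@v,1e3*e[2],np.arctan2(M[1,0],M[0,0])-th,M[:2,2].round(3),f[:2]@u,f[:2]@v,f[2],1e3*o["grip_width"],o["grasp_force"]))
E
python3 -m creep '[[[0,0,0],[0,0,0.134]],[[0,0,0],[0,0,0.134]],[[0,0,0],[0,0,0.134]]]' 0; python3 s.py
python3 -m creep '[[[31,-45,13],[0,0,0]],[[31,-45,13],[0,0,0]],[[31,-45,13],[0,0,0]],[[31,-45,13],[0,0,0]],[[31,-45,13],[0,0,0]],[[31,-45,13],[0,0,0]],[[31,-45,13],[0,0,0]],[[31,-45,13],[0,0,0]],[[31,-45,13],[0,0,0]],[[31,-45,13],[0,0,0]],[[0,0,0],[0,0,0]],[[0,0,0],[0,0,0]]]' 0; python3 s.py
```

```text
clock: 1.32
eef_pos: [0.1529, -0.476, 0.2313]
tool_rot: [0.999, -0.048, -0.0, -0.0]
ft_force: [0.0, 0.5, 0.3]
grip_width: 0.032
grasp_force: 0.0
t 1.32 s 195.4 t -460.2 z 231.3 mm yaw err -0.005 tilt [-0.  0.] | F u -0.0 v 0.5 z 0.3 | w 32.0 g 0.0
clock: 2.82
eef_pos: [0.5021, -0.0561, 0.1011]
tool_rot: [0.999, -0.045, -0.001, 0.0]
ft_force: [-0.1, -0.1, 0.2]
grip_width: -0.0002
grasp_force: 0.0
t 2.83 s 505.1 t -10.4 z 101.1 mm yaw err 0.000 tilt [-0.001 -0.   ] | F u -0.1 v -0.1 z 0.2 | w -0.2 g 0.0
```

```bash
python3 -m creep '[[[-3,0,25],[0,0,0]],[[0,0,25],[0,0,0]],[[0,0,20],[0,0,0]],[[0,0,5],[0,0,0]],[[0,0,0],[0,0,0]]]' >/dev/null; python3 s.py
python3 -m creep '[[[5,0,0],[0,0,0]],[[5,0,0],[0,0,0]],[[5,0,0],[0,0,0]],[[5,0,0],[0,0,0]],[[5,0,0],[0,0,0]],[[5,0,0],[0,0,0]],[[5,0,0],[0,0,0]],[[2,0,0],[0,0,0]],[[0,0,0],[0,0,0]]]' >/dev/null; python3 s.py
python3 - <<'E'
from h import *
p=vision.camera("scene");cv2.imwrite("pics/b.png",cv2.resize(p["image"][130:260,230:380],None,fx=4,fy=4,interpolation=cv2.INTER_CUBIC))
E
```

```text
t 3.45 s 502.5 t -11.3 z 26.8 mm yaw err -0.002 tilt [ 0. -0.] | F u 0.6 v -0.2 z 0.8 | w 0.1 g 0.0
t 4.58 s 540.1 t -10.5 z 26.3 mm yaw err -0.000 tilt [ 0.001 -0.   ] | F u 0.5 v 0.2 z 0.5 | w 0.2 g 0.0
```

View pics/b.png

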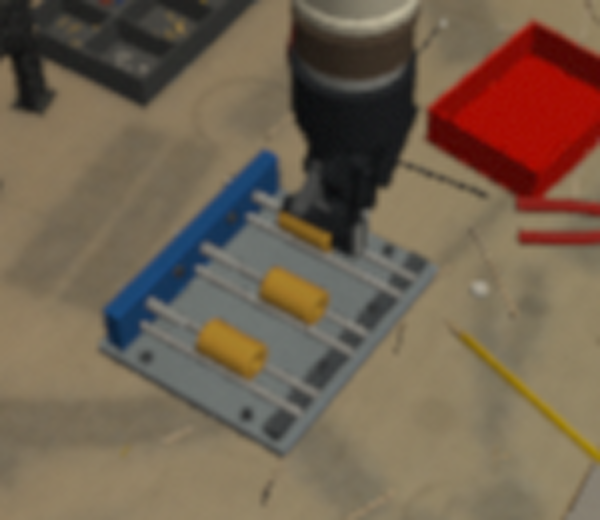

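The sleeve at about (305,230) in the crop has moved toward the plate with the fingers behind it. From here I'll creep with force checks.

```bash
python3 -m creep '[[[2,0,0],[0,0,0]],[[2,0,0],[0,0,0]],[[2,0,0],[0,0,0]]]' >/dev/null; python3 s.py
python3 -m creep '[[[1,0,0],[0,0,0]],[[1,0,0],[0,0,0]]]' >/dev/null; python3 s.py
python3 -m creep '[[[1,0,0],[0,0,0]],[[1,0,0],[0,0,0]]]' >/dev/null; python3 s.py
```

```text
t 5.00 s 545.6 t -10.4 z 26.3 mm yaw err -0.001 tilt [-0. -0.] | F u -1.4 v -0.2 z 1.3 | w -0.3 g 0.7
t 5.25 s 547.6 t -10.4 z 26.3 mm yaw err -0.001 tilt [-0. -0.] | F u -1.2 v -0.7 z 0.7 | w -0.3 g 0.8
t 5.50 s 549.7 t -10.4 z 26.3 mm yaw err -0.000 tilt [-0. -0.] | F u -1.3 v -0.1 z 1.1 | w -0.1 g 0.7
```

```bash
python3 -m creep '[[[1,0,0],[0,0,0]],[[1,0,0],[0,0,0]]]' >/dev/null; python3 s.py
python3 -m creep '[[[1,0,0],[0,0,0]],[[1,0,0],[0,0,0]]]' >/dev/null; python3 s.py
```

```text
t 5.75 s 551.7 t -10.4 z 26.3 mm yaw err -0.000 tilt [-0. -0.] | F u -1.1 v -0.2 z 0.6 | w -0.0 g 0.7
t 6.00 s 553.7 t -10.4 z 26.3 mm yaw err -0.001 tilt [ 0. -0.] | F u -2.2 v 0.6 z 1.0 | w -0.1 g 0.7
```

```bash
python3 -m creep '[[[1,0,0],[0,0,0]],[[1,0,0],[0,0,0]]]' >/dev/null; python3 s.py
python3 -m creep '[[[2,0,0],[0,0,0]],[[2,0,0],[0,0,0]]]' >/dev/null; python3 s.py
python3 -m creep '[[[2,0,0],[0,0,0]],[[1,0,0],[0,0,0]],[[1,0,0],[0,0,0]]]' >/dev/null; python3 s.py
```

```text
t 6.25 s 555.7 t -10.4 z 26.3 mm yaw err -0.001 tilt [-0.  0.] | F u -1.8 v -0.3 z 1.1 | w 0.2 g 0.7
t 6.50 s 559.8 t -10.4 z 26.3 mm yaw err -0.000 tilt [0. 0.] | F u -1.5 v -1.1 z 0.7 | w -0.2 g 0.6
t 6.88 s 563.6 t -10.4 z 26.3 mm yaw err -0.000 tilt [-0.  0.] | F u -1.4 v 0.0 z 0.8 | w -0.1 g 0.7
```

```bash
python3 -m creep '[[[1,0,0],[0,0,0]],[[1,0,0],[0,0,0]]]' >/dev/null; python3 s.py
python3 -m creep '[[[1,0,0],[0,0,0]]]' >/dev/null; python3 s.py
python3 -m creep '[[[1,0,0],[0,0,0]]]' >/dev/null; python3 s.py
```

```text
t 7.12 s 565.7 t -10.4 z 26.3 mm yaw err -0.001 tilt [0. 0.] | F u -1.0 v 0.7 z 0.2 | w -0.1 g 0.6
t 7.25 s 566.7 t -10.4 z 26.3 mm yaw err -0.000 tilt [0. 0.] | F u -0.8 v 0.6 z 1.1 | w 0.1 g 0.6
t 7.38 s 567.4 t -10.4 z 26.3 mm yaw err -0.000 tilt [-0.001  0.   ] | F u -2.9 v 0.4 z 2.3 | w -0.3 g 1.5
```

```bash
python3 -m creep '[[[0.5,0,0],[0,0,0]]]' >/dev/null; python3 s.py
python3 -m creep '[[[0.5,0,0],[0,0,0]]]' >/dev/null; python3 s.py
```

```text
t 7.50 s 567.4 t -10.4 z 26.2 mm yaw err -0.001 tilt [-0.002  0.   ] | F u -3.2 v 0.2 z 2.9 | w 0.3 g 2.1
t 7.62 s 567.4 t -10.4 z 26.2 mm yaw err -0.001 tilt [-0.002  0.   ] | F u -5.5 v 0.8 z 3.7 | w 0.2 g 2.9
```

The right sleeve is home at s=567.4, so an undersize one should stop near 549.4. Next is the middle sleeve.

```bash
python3 -m creep '[[[-15,0,0],[0,0,0]],[[-26,0,-20],[0,0,0]],[[-26,-10,-20],[0,0,0]],[[0,-27,0],[0,0,0]],[[0,-20,0],[0,0,0]],[[0,0,20],[0,0,0]],[[0,0,17],[0,0,0]],[[0,0,3],[0,0,0]],[[0,0,0],[0,0,0]]]' >/dev/null; python3 s.py
```

```text
t 8.75 s 502.3 t 23.1 z 26.1 mm yaw err 0.034 tilt [0.   0.02] | F u -1.3 v 0.7 z 0.2 | w 0.1 g 0.0
```

```bash
python3 -c "
from h import *
o=bot.get_obs();print(np.round(o['joint_pos'],3),np.round(o['joint_vel'],3),np.round(o['tau'],1),o['eef_pos'])"
python3 -m creep '[[[0,0,-20],[0,0,0]],[[0,0,-20],[0,0,0]]]' ; python3 s.py
```

```text
[-0.057  0.435 -0.302  0.834  0.02   3.141] [-0.    -0.02   0.007  0.005 -0.    -0.   ] [  0.  -40.1  19.2  -0.    0.1   0. ] [ 0.50228971 -0.02243754  0.0260952 ]
clock: 9.0
eef_pos: [0.5025, -0.0234, 0.0675]
tool_rot: [1.0, -0.028, 0.001, -0.01]
ft_force: [0.9, -0.2, 0.4]
grip_width: 0.0001
grasp_force: 0.0
t 9.00 s 502.5 t 22.2 z 67.5 mm yaw err 0.034 tilt [0.002 0.02 ] | F u 0.9 v -0.1 z 0.4 | w 0.1 g 0.0
```

Joint 6 has reached its limit (3.14), so I'll turn the tool half a turn the other way.

```bash
python3 -m creep '[[[0,0,-10],[0,0,-0.185]],[[0,0,0],[0,0,-0.185]],[[0,0,0],[0,0,-0.185]],[[0,0,0],[0,0,-0.185]],[[0,0,0],[0,0,-0.185]],[[0,0,0],[0,0,-0.185]],[[0,0,0],[0,0,-0.185]],[[0,0,0],[0,0,-0.185]],[[0,0,0],[0,0,-0.185]],[[0,0,0],[0,0,-0.185]],[[0,0,0],[0,0,-0.185]],[[0,0,0],[0,0,-0.185]]]' >/dev/null
python3 -m creep '[[[0,0,0],[0,0,-0.185]],[[0,0,0],[0,0,-0.185]],[[0,0,0],[0,0,-0.185]],[[0,0,0],[0,0,-0.185]],[[0,0,0],[0,0,-0.182]],[[0,0,0],[0,0,0]]]' ; python3 s.py
```

```text
clock: 11.25
eef_pos: [0.5026, -0.0236, 0.0773]
tool_rot: [0.029, 1.0, 0.01, 0.001]
ft_force: [0.0, -0.1, 0.5]
grip_width: 0.0002
grasp_force: 0.0
t 11.25 s 502.7 t 22.1 z 77.3 mm yaw err 3.174 tilt [0.003 0.02 ] | F u 0.0 v -0.1 z 0.5 | w 0.2 g 0.0
```

```bash
python3 -m creep '[[[0,0,0],[0.02,0.003,0.033]],[[1,12,0],[0,0,0]],[[0,13,0],[0,0,0]],[[0,0,25],[0,0,0]],[[0,0,20],[0,0,0]],[[0,0,6],[0,0,0]],[[0,0,0],[0,0,0]]]' >/dev/null; python3 s.py
```

```text
t 12.12 s 500.5 t 47.4 z 25.5 mm yaw err 3.143 tilt [-0.004 -0.   ] | F u 0.4 v 0.1 z 0.7 | w 0.1 g 0.0
```

```bash
python3 -m creep '[[[-5,0,0],[0,0,0]],[[-5,0,0],[0,0,0]],[[-5,0,0],[0,0,0]],[[-5,0,0],[0,0,0]],[[-5,0,0],[0,0,0]],[[-5,0,0],[0,0,0]],[[-5,0,0],[0,0,0]],[[-4,0,0],[0,0,0]],[[-3,0,0],[0,0,0]],[[-2,0,0],[0,0,0]],[[-1,0,0],[0,0,0]]]' >/dev/null; python3 s.py
python3 -m creep '[[[-1,0,0],[0,0,0]],[[-1,0,0],[0,0,0]]]' >/dev/null; python3 s.py
python3 -m creep '[[[-1,0,0],[0,0,0]],[[-1,0,0],[0,0,0]]]' >/dev/null; python3 s.py
```

```text
t 13.50 s 545.7 t 47.0 z 25.3 mm yaw err 3.143 tilt [-0.004 -0.   ] | F u -2.0 v 0.4 z 2.1 | w -0.1 g 0.9
t 13.75 s 547.7 t 47.0 z 25.3 mm yaw err 3.143 tilt [-0.004 -0.   ] | F u -1.5 v 0.8 z 1.2 | w 0.1 g 0.8
t 14.00 s 549.7 t 47.1 z 25.3 mm yaw err 3.143 tilt [-0.004 -0.   ] | F u -1.4 v 0.3 z 1.1 | w 0.2 g 0.8
```

```bash
python3 -m creep '[[[-1,0,0],[0,0,0]]]' >/dev/null; python3 s.py
python3 -m creep '[[[-1,0,0],[0,0,0]]]' >/dev/null; python3 s.py
python3 -m creep '[[[-1,0,0],[0,0,0]]]' >/dev/null; python3 s.py
```

```text
t 14.12 s 550.7 t 47.0 z 25.4 mm yaw err 3.143 tilt [-0.003 -0.   ] | F u -2.8 v -0.2 z 2.0 | w -0.2 g 0.8
t 14.25 s 551.7 t 47.0 z 25.3 mm yaw err 3.143 tilt [-0.004 -0.   ] | F u -1.5 v -0.2 z 1.2 | w 0.2 g 0.8
t 14.38 s 552.7 t 47.0 z 25.3 mm yaw err 3.143 tilt [-0.004 -0.   ] | F u -2.2 v -0.5 z 0.9 | w -0.3 g 0.9
```

```bash
python3 -m creep '[[[-2,0,0],[0,0,0]],[[-2,0,0],[0,0,0]]]' >/dev/null; python3 s.py
python3 -m creep '[[[-2,0,0],[0,0,0]],[[-2,0,0],[0,0,0]],[[-2,0,0],[0,0,0]],[[-1,0,0],[0,0,0]],[[-1,0,0],[0,0,0]]]' >/dev/null; python3 s.py
python3 -m creep '[[[-1,0,0],[0,0,0]],[[-1,0,0],[0,0,0]]]' >/dev/null; python3 s.py
```

```text
t 14.62 s 556.8 t 47.1 z 25.3 mm yaw err 3.143 tilt [-0.003 -0.   ] | F u -1.1 v -0.6 z 1.1 | w -0.1 g 0.9
t 15.25 s 564.7 t 47.1 z 25.3 mm yaw err 3.143 tilt [-0.004 -0.   ] | F u -2.4 v -1.4 z 1.7 | w -0.4 g 1.0
t 15.50 s 566.7 t 47.1 z 25.3 mm yaw err 3.143 tilt [-0.003 -0.   ] | F u -0.9 v -0.4 z 1.4 | w 0.2 g 0.9
```

```bash
python3 -m creep '[[[-1,0,0],[0,0,0]]]' >/dev/null; python3 s.py
python3 -m creep '[[[-0.7,0,0],[0,0,0]]]' >/dev/null; python3 s.py
python3 -m creep '[[[-0.7,0,0],[0,0,0]]]' >/dev/null; python3 s.py
```

```text
t 15.62 s 567.3 t 47.1 z 25.2 mm yaw err 3.143 tilt [-0.004 -0.   ] | F u -4.0 v 0.6 z 2.2 | w -0.3 g 2.1
t 15.75 s 567.2 t 47.1 z 25.1 mm yaw err 3.143 tilt [-0.006  0.   ] | F u -6.5 v 0.0 z 2.8 | w -0.0 g 2.9
t 15.88 s 567.3 t 47.1 z 25.1 mm yaw err 3.143 tilt [-0.007  0.   ] | F u -7.3 v 0.7 z 5.5 | w 0.2 g 3.6
```

The middle sleeve is home too. Now the left one.

```bash
python3 -m creep '[[[15,0,0],[0,0,0]],[[23,0,-20],[0,0,0]],[[23,10,-20],[0,0,0]],[[0,27,0],[0,0,0]],[[0,20,0],[0,0,0]],[[0,0,20],[0,0,0]],[[0,0,17],[0,0,0]],[[0,0,3],[0,0,0]],[[0,0,0],[0,0,0]]]' >/dev/null; python3 s.py
python3 -m creep '[[[-5,0,0],[0,0,0]],[[-5,0,0],[0,0,0]],[[-5,0,0],[0,0,0]],[[-5,0,0],[0,0,0]],[[-5,0,0],[0,0,0]],[[-5,0,0],[0,0,0]],[[-4,0,0],[0,0,0]],[[-1,0,0],[0,0,0]]]' >/dev/null; python3 s.py
```

```text
t 17.00 s 508.6 t 104.1 z 25.7 mm yaw err 3.143 tilt [-0.003 -0.   ] | F u 0.9 v -0.8 z -0.2 | w 0.1 g 0.0
t 18.00 s 543.3 t 104.0 z 25.3 mm yaw err 3.143 tilt [-0.003 -0.   ] | F u -2.4 v 0.7 z 0.7 | w 0.1 g 0.8
```

```bash
python3 -m creep '[[[-2,0,0],[0,0,0]],[[-1,0,0],[0,0,0]],[[-1,0,0],[0,0,0]]]' >/dev/null; python3 s.py
for i in 1 ; do :; done
python3 -m creep '[[[-1,0,0],[0,0,0]]]' >/dev/null; python3 s.py
python3 -m creep '[[[-1,0,0],[0,0,0]]]' >/dev/null; python3 s.py
python3 -m creep '[[[-0.7,0,0],[0,0,0]]]' >/dev/null; python3 s.py
```

```text
t 18.38 s 547.0 t 104.0 z 25.3 mm yaw err 3.143 tilt [-0.004 -0.   ] | F u -1.3 v -0.6 z -0.0 | w -0.1 g 0.5
t 18.50 s 548.0 t 104.0 z 25.3 mm yaw err 3.143 tilt [-0.003 -0.   ] | F u -0.7 v 0.1 z -0.2 | w 0.3 g 0.4
t 18.62 s 549.0 t 104.0 z 25.3 mm yaw err 3.143 tilt [-0.003 -0.   ] | F u -0.1 v -0.1 z -0.5 | w -0.1 g 0.4
t 18.75 s 549.2 t 104.0 z 25.2 mm yaw err 3.143 tilt [-0.005 -0.   ] | F u -2.7 v 0.3 z 1.0 | w 0.1 g 1.4
```

```bash
python3 -m creep '[[[-0.7,0,0],[0,0,0]]]' >/dev/null; python3 s.py
python3 -m creep '[[[-0.7,0,0],[0,0,0]],[[0,0,0],[0,0,0]]]' >/dev/null; python3 s.py
```

```text
t 18.88 s 549.3 t 104.0 z 25.2 mm yaw err 3.143 tilt [-0.006 -0.   ] | F u -4.6 v 0.3 z 2.9 | w 0.1 g 2.5
t 19.12 s 549.4 t 104.0 z 25.2 mm yaw err 3.143 tilt [-0.007  0.   ] | F u -5.9 v -0.6 z 3.9 | w 0.1 g 3.0
```

It stops dead at 549.4, so the left sleeve is the undersize one. I'll grasp it from above.

```bash
python3 -m creep '[[[15,0,0],[0,0,0]],[[0,0,-25],[0,0,0]],[[0,0,-25],[0,0,0]],[[-20,0,0],[0,0,0]],[[-21,0.5,0],[0,0,0]],[[0,0,0],[0,0,0]],[[0,0,0],[0,0,0]]]' 44 >/dev/null; python3 s.py
python3 - <<'E'
from h import *
p=vision.camera("top");cv2.imwrite("pics/c.png",cv2.resize(p["image"][155:230,270:358],None,fx=7,fy=7,interpolation=cv2.INTER_CUBIC))
E
```

```text
t 20.00 s 576.9 t 104.5 z 75.0 mm yaw err 3.143 tilt [-0.004 -0.   ] | F u 1.2 v 0.4 z -0.0 | w 44.1 g 0.0
```

View pics/c.png

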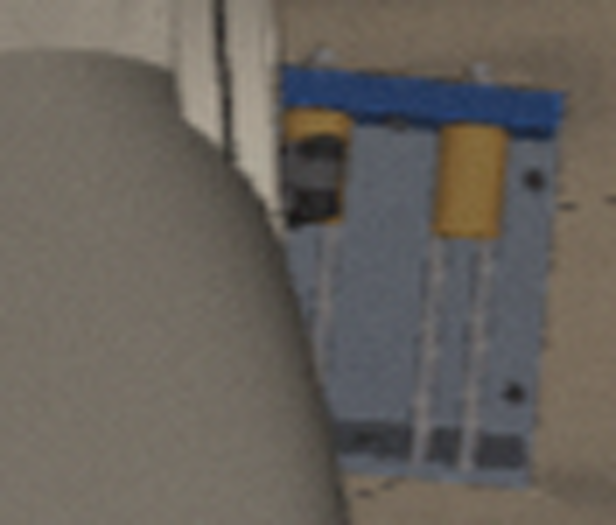

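The middle and right sleeves are home, but a dark gripper part shows over the middle sleeve at (315,180). I'll check its height before descending.

Run:
```python
from h import *
th=-.0907;u=np.array([np.cos(th),np.sin(th)]);v=np.array([-u[1],u[0]])
p=vision.camera("top");Rm=cv2.Rodrigues(np.array(p["rvec"],float))[0];print("cam",-Rm.T@np.array(p["tvec"]).ravel())
for r in (172,176,178,180,182,184,187):
    print(r,[tuple(np.round(1e3*np.array([a[:2]@u,a[:2]@v,a[2]])).astype(int)) for a in (w(p,(c,r)) for c in range(310,322,2))])
p=vision.camera("scene")
cv2.imwrite("pics/d.png",cv2.resize(p["image"][110:260,220:380],None,fx=4,fy=4,interpolation=cv2.INTER_CUBIC))
```

```text
cam [0.47283235 0.00108231 1.04096485]
172 [(np.int64(613), np.int64(59), np.int64(36)), (np.int64(612), np.int64(54), np.int64(42)), (np.int64(612), np.int64(49), np.int64(46)), (np.int64(613), np.int64(44), np.int64(43)), (np.int64(614), np.int64(39), np.int64(41)), (np.int64(618), np.int64(34), np.int64(14))]
176 [(np.int64(585), np.int64(56), np.int64(166)), (np.int64(586), np.int64(52), np.int64(168)), (np.int64(585), np.int64(48), np.int64(178)), (np.int64(585), np.int64(43), np.int64(177)), (np.int64(586), np.int64(39), np.int64(176)), (np.int64(609), np.int64(33), np.int64(9))]
178 [(np.int64(579), np.int64(56), np.int64(181)), (np.int64(580), np.int64(51), np.int64(181)), (np.int64(580), np.int64(47), np.int64(180)), (np.int64(581), np.int64(43), np.int64(178)), (np.int64(582), np.int64(38), np.int64(175)), (np.int64(603), np.int64(32), np.int64(9))]
180 [(np.int64(575), np.int64(55), np.int64(182)), (np.int64(575), np.int64(51), np.int64(180)), (np.int64(576), np.int64(47), np.int64(179)), (np.int64(576), np.int64(42), np.int64(180)), (np.int64(594), np.int64(37), np.int64(
[... 179 characters left out ...]
.int64(178)), (np.int64(572), np.int64(42), np.int64(178)), (np.int64(590), np.int64(36), np.int64(33)), (np.int64(593), np.int64(31), np.int64(7))]
184 [(np.int64(568), np.int64(55), np.int64(166)), (np.int64(567), np.int64(50), np.int64(173)), (np.int64(567), np.int64(46), np.int64(180)), (np.int64(567), np.int64(41), np.int64(182)), (np.int64(584), np.int64(36), np.int64(35)), (np.int64(587), np.int64(31), np.int64(11))]
187 [(np.int64(565), np.int64(54), np.int64(127)), (np.int64(578), np.int64(51), np.int64(8)), (np.int64(578), np.int64(45), np.int64(8)), (np.int64(578), np.int64(40), np.int64(17)), (np.int64(579), np.int64(35), np.int64(11)), (np.int64(580), np.int64(30), np.int64(9))]
```

View pics/d.png

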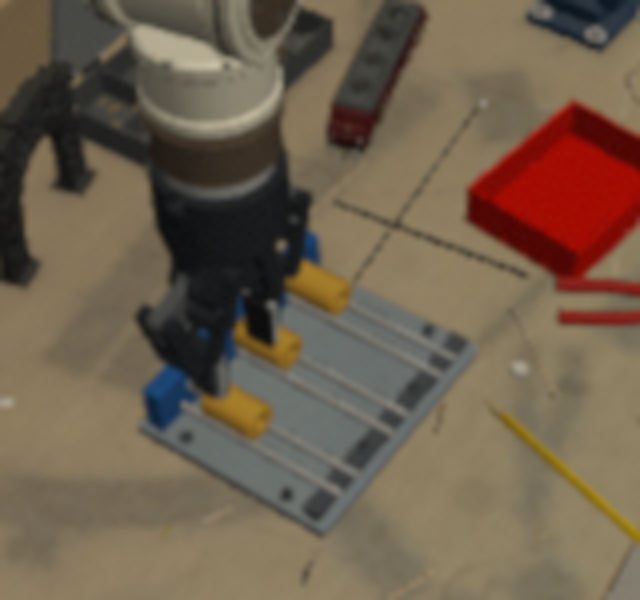

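The dark part is a knuckle about 105 mm above the tips, so it clears the sleeves. The scene crop shows the fingers straddling the left sleeve at (235,405), so I'm descending and gripping.

```bash
python3 -m creep '[[[0,0,20],[0,0,0]],[[0,0,20],[0,0,0]],[[0,0,10],[0,0,0]],[[0,0,8],[0,0,0]],[[0,0,0],[0,0,0]]]' >/dev/null; python3 s.py
python3 -m creep '[[[0,0,0],[0,0,0]],[[0,0,0],[0,0,0]],[[0,0,0],[0,0,0]],[[0,0,0],[0,0,0]]]' 15 >/dev/null; python3 s.py
```

```text
t 20.77 s 576.7 t 104.6 z 16.9 mm yaw err 3.143 tilt [-0.004 -0.   ] | F u -0.4 v 0.4 z 0.2 | w 44.4 g 0.0
t 21.27 s 577.6 t 105.5 z 18.2 mm yaw err 3.144 tilt [-0.002  0.002] | F u -2.1 v 3.0 z 5.8 | w 24.7 g 59.3
```

```bash
python3 -m creep '[[[2,0,0],[0,0,0]],[[4,0,0],[0,0,0]],[[6,0,0],[0,0,0]],[[6,0,0],[0,0,0]],[[6,0,0],[0,0,0]],[[6,0,0],[0,0,0]]]' >/dev/null; python3 s.py
python3 -m creep '[[[0,0,-15],[0,0,0]],[[0,0,-25],[0,0,0]],[[0,0,-30],[0,0,0]],[[0,0,-25],[0,0,0]],[[0,0,0],[0,0,0]]]' >/dev/null; python3 s.py
```

```text
t 22.02 s 549.4 t 104.9 z 18.6 mm yaw err 3.143 tilt [0.002 0.   ] | F u 3.5 v 3.9 z 3.8 | w 24.5 g 59.2
t 22.65 s 548.6 t 104.0 z 114.2 mm yaw err 3.142 tilt [-0.    -0.001] | F u -0.4 v 0.5 z -3.1 | w 24.2 g 59.2
```

```bash
python3 -m creep '[[[2,-20,0],[0,0,0]],[[4,-35,0],[0,0,0]],[[4,-40,0],[0,0,0]],[[5,-40,0],[0,0,0]],[[5,-40,0],[0,0,0]],[[5,-40,0],[0,0,0]],[[5,-40,0],[0,0,0]],[[5,-35,0],[0,0,0]],[[5,-25,0],[0,0,0]],[[0,0,0],[0,0,0]],[[0,0,0],[0,0,0]]]' >/dev/null; python3 s.py
python3 - <<'E'
from h import *
p=vision.camera("scene");print([ (round(o["score"],2),w(p,o["position"],0).round(3)) for o in vision.place_of(p,"reject_bin")[:1]])
cv2.imwrite("pics/e.png",cv2.resize(p["image"][90:230,270:430],None,fx=4,fy=4,interpolation=cv2.INTER_CUBIC))
E
```

```text
t 24.02 s 506.5 t -210.3 z 111.4 mm yaw err 3.142 tilt [-0.006  0.001] | F u 0.0 v 0.3 z -1.4 | w 24.3 g 59.2
[(0.95, array([ 0.489, -0.255,  0.   ]))]
```

View pics/e.png

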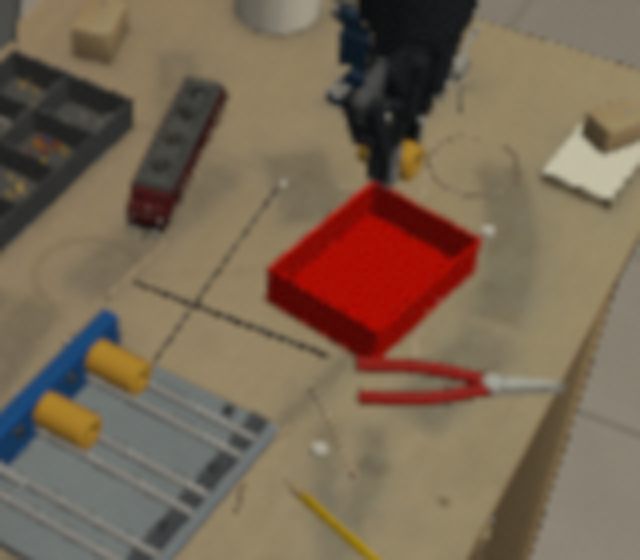

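The sleeve is held at (395,158), above the bin (370,270) by kinematics, and the other two are home at (118,365) and (68,418). I'm lowering it into the bin.

```bash
python3 -m creep '[[[0,0,20],[0,0,0]],[[0,0,25],[0,0,0]],[[0,0,25],[0,0,0]],[[0,0,18],[0,0,0]],[[0,0,8],[0,0,0]],[[0,0,4],[0,0,0]],[[0,0,0],[0,0,0]]]' >/dev/null; python3 s.py
```

```text
t 25.00 s 507.9 t -210.4 z 13.0 mm yaw err 3.144 tilt [-0.003 -0.   ] | F u 0.0 v -0.2 z -1.9 | w 24.3 g 59.2
```

```bash
python3 -m creep '[[[0,0,3],[0,0,0]],[[0,0,2],[0,0,0]],[[0,0,0],[0,0,0]]]' >/dev/null; python3 s.py
python3 -m creep '[[[0,0,0],[0,0,0]],[[0,0,0],[0,0,0]],[[0,0,0],[0,0,0]],[[0,0,0],[0,0,0]],[[0,0,-10],[0,0,0]],[[0,0,-25],[0,0,0]],[[0,0,-40],[0,0,0]],[[0,0,-40],[0,0,0]],[[0,0,0],[0,0,0]]]' 40 >/dev/null; python3 s.py
python3 -m creep '[[[40,0,-20],[0,0,0]],[[50,0,-20],[0,0,0]],[[50,0,-20],[0,0,0]],[[0,0,0],[0,0,0]],[[0,0,0],[0,0,0]]]' >/dev/null; python3 s.py
python3 - <<'E'
from h import *
p=vision.camera("top");
for o in vision.place_of(p,"sleeve_b")[:5]: print(round(o["score"],2),w(p,o["position"],.03).round(3))
cv2.imwrite("pics/f.png",cv2.resize(p["image"][140:265,270:450],None,fx=4,fy=4,interpolation=cv2.INTER_CUBIC))
E
```

```text
t 25.38 s 507.4 t -210.6 z 7.6 mm yaw err 3.143 tilt [-0.004 -0.   ] | F u -0.4 v -0.7 z -1.6 | w 24.1 g 59.2
t 26.50 s 510.8 t -211.7 z 127.3 mm yaw err 3.143 tilt [ 0.004 -0.004] | F u 0.5 v -0.3 z 0.0 | w 39.7 g 0.0
t 27.12 s 368.6 t -210.8 z 183.1 mm yaw err 3.143 tilt [-0.002 -0.001] | F u 0.4 v -0.6 z 1.0 | w 39.9 g 0.0
0.67 [ 0.599 -0.009  0.03 ]
0.61 [ 0.594 -0.071  0.03 ]
0.48 [ 0.493 -0.265  0.03 ]
```

View pics/f.png

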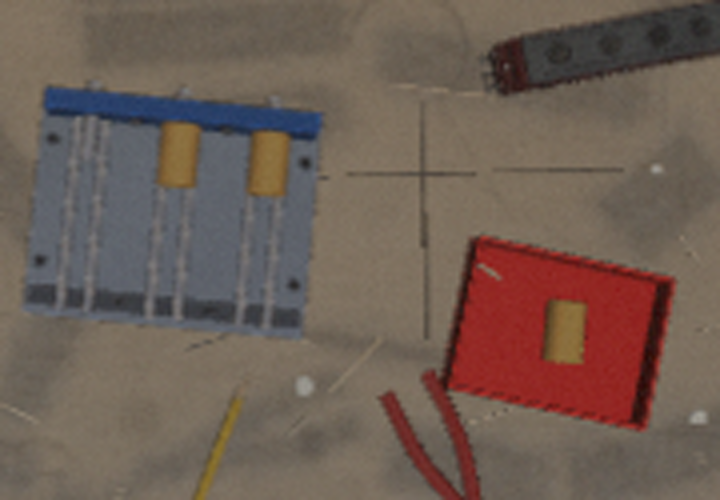

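Two sleeves are home against the plate, at (179,155) and (269,163), and the undersize one lies in the bin at (565,331). The arm is clear, so I'm letting things settle and handing in.

```bash
python3 -m creep '[[[0,0,0],[0,0,0]],[[0,0,0],[0,0,0]],[[0,0,0],[0,0,0]],[[0,0,0],[0,0,0]],[[0,0,0],[0,0,0]],[[0,0,0],[0,0,0]],[[0,0,0],[0,0,0]],[[0,0,0],[0,0,0]]]' >/dev/null; python3 -c "
from workcell import workorder
print(workorder.job_done())"
```

```text
the job is handed in; nothing more can be done
None
```

I handed in the job at about 28 s on the robot clock: the middle and right sleeves are fully home on their pins, and the left one stopped 18 mm short and is now in the red reject bin. The hand-in returned no verdict.

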